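# Stack glued cartons under a weight to set

## Task

The four small taped cartons have just been glued: stack them to set on the aluminium press plate, one at a time from the bottom up, the largest first, then the next in size, and the smallest last, each centred on the one below with the long sides in line with those of the plate; then stand the steel weight, knob up, in the middle of the top carton. Set everything down rather than dropping it, and leave the glue bottle, the tape roll and the pencil pot where they are.

Things in the scene. Friction and masses are not known exactly. Their poses are not given: they have to be found in the camera images.
- carton_largest (a point): the largest carton: a closed rigid brown cardboard box with a strip of pale tape along its top, 130 x 66 x 40 mm high (x, y, z), about 110 g, lying loose and flat. The point is its centre, 20 mm above its underside; x runs along its long side, y along the short one (grip across y), z up.
- carton_second (a point): the second carton: a closed rigid brown cardboard box with a strip of pale tape along its top, 104 x 60 x 36 mm high (x, y, z), about 85 g, lying loose and flat. The point is its centre, 18 mm above its underside; x runs along its long side, y along the short one (grip across y), z up.
- carton_third (a point): the third carton: a closed rigid brown cardboard box with a strip of pale tape along its top, 80 x 54 x 34 mm high (x, y, z), about 60 g, lying loose and flat. The point is its centre, 17 mm above its underside; x runs along its long side, y along the short one (grip across y), z up.
- carton_smallest (a point): the smallest carton: a closed rigid brown cardboard box with a strip of pale tape along its top, 58 x 48 x 32 mm high (x, y, z), about 40 g, lying loose and flat. The point is its centre, 16 mm above its underside; x runs along its long side, y along the short one (grip across y), z up.
- weight (a point): the loose plain steel weight: a round body 42 mm across and 30 mm high with a small knob (24 mm across) on top, 48 mm high in all, about 350 g, standing upright. The point is on its axis 24 mm above its underside; z up. Grip it by the body.
- plate (a point): the press plate: a fixed aluminium-topped plate 170 x 100 mm, 12 mm high. The point is the centre of its top face, x along its long side, z up.
- glue_bottle (a point): a loose white glue bottle standing upright, 54 mm across, 130 mm tall; leave alone. The point is its centre, half-way up.
- tape_roll (a point): a loose roll of tape lying flat, 84 mm across with a 60 mm hole, 30 mm high, on a fixed cork mat 130 x 110 x 4 mm; leave alone. The point is its centre, half-way up.
- pencil_pot (a point): a loose white pot with three pencils fixed in it, 72 mm across, the pot 90 mm high and the pencils reaching 155 mm above the bench; leave alone. The point is the centre of the pot, 45 mm above its underside.
Things that resemble listed ones, but are neither listed nor needed, are in the scene too. Leave any green or yellow look-alike of the part that bears carton_smallest alone. Leave any blue look-alike of the part that bears carton_second alone.

How it is judged (in metres and radians):
On the way, in this order (a step that is already met when the one before it is completed fails the run):
1. the largest carton stands on the press plate, centred, its long sides in line (horizontal distance between carton_largest and plate below 0.015 m and z of carton_largest in the frame of plate between 0.015 and 0.025 m and angle between carton_largest's own z axis and vertical below 0.1 rad and angle between the x axis of carton_largest and the x axis of plate, either way round below 0.2 rad), for 0.2 s.
2. the second carton stands on the largest carton, centred, its long sides in line (all of step 1 and horizontal distance between carton_second and carton_largest below 0.012 m and z of carton_second in the frame of carton_largest between 0.033 and 0.043 m and angle between carton_second's own z axis and vertical below 0.1 rad and angle between the x axis of carton_second and the x axis of carton_largest, either way round below 0.2 rad), for 0.2 s.
3. the third carton stands on the second carton, centred, its long sides in line (all of step 2 and horizontal distance between carton_third and carton_second below 0.012 m and z of carton_third in the frame of carton_second between 0.03 and 0.04 m and angle between carton_third's own z axis and vertical below 0.1 rad and angle between the x axis of carton_third and the x axis of carton_second, either way round below 0.2 rad), for 0.2 s.
4. the smallest carton stands on the third carton, centred, its long sides in line (all of step 3 and horizontal distance between carton_smallest and carton_third below 0.012 m and z of carton_smallest in the frame of carton_third between 0.028 and 0.038 m and angle between carton_smallest's own z axis and vertical below 0.1 rad and angle between the x axis of carton_smallest and the x axis of carton_third, either way round below 0.2 rad), for 0.2 s.
5. the steel weight stands on the smallest carton, centred (all of step 4 and horizontal distance between weight and carton_smallest below 0.012 m and z of weight in the frame of carton_smallest between 0.035 and 0.045 m and angle between weight's own z axis and vertical below 0.1 rad), for 0.2 s.
At the end, for the whole second after the job is handed in: Largest carton centred on the plate within 15 mm; then second, third, smallest and weight, each resting on the one below (height within 5 mm) and centred on it within 12 mm, upright within 0.1 rad, cartons' long sides in line within 0.2 rad; all at rest (all of step 5 and linear speed of each of carton_largest_body, carton_second_body, carton_third_body, carton_smallest_body, weight_body below 0.02 m/s); the robot touches nothing.
It fails at once if the glue bottle is moved by more than 25 mm (distance of glue_bottle from where it was at the start of the episode above 0.025 m).
It fails at once if the tape roll is moved by more than 25 mm (distance of tape_roll from where it was at the start of the episode above 0.025 m).
It fails at once if the pencil pot is moved by more than 25 mm (distance of pencil_pot from where it was at the start of the episode above 0.025 m).
It fails at once if a carton or the weight is dropped (falls freely at over 0.7 m/s, a drop of about 25 mm) ((linear speed of carton_largest_body above 0.7 m/s and contact force between the fingers and carton_largest_body below 0.01 N) or (linear speed of carton_second_body above 0.7 m/s and contact force between the fingers and carton_second_body below 0.01 N) or (linear speed of carton_third_body above 0.7 m/s and contact force between the fingers and carton_third_body below 0.01 N) or (linear speed of carton_smallest_body above 0.7 m/s and contact force between the fingers and carton_smallest_body below 0.01 N) or (linear speed of weight_body above 0.7 m/s and contact force between the fingers and weight_body below 0.01 N)).
It also fails if it takes over 128 s, if anything falls off the work surface, if the arm or the gripper's body presses on something with over 40 N, if the wrist force passes 120 N, or if a joint passes its speed limit or range.

## Robot

A 6-joint arm with a two-finger parallel gripper is mounted at the origin on the work surface. World frame = base frame: x ahead of the robot, y to its left, z up, the work surface at z = 0. Lengths are in mm, angles in rad, forces in N, time in s.
With the tool pointing down it reaches from about 400 to 925 mm from the base axis. Payload 12.5 kg.
Tool frame: the origin (TCP) lies on the centre line of the jaws, within the pads' length; the fingertips stand 14 mm ahead of it and the grasp point (between the pads) lies 5 mm behind it; z points along the fingers, x is the direction in which the jaws open and shut, and the axes are right-handed (so a half turn about z gives the same grasp; the last joint's range is limited). The gripper opens to 95 mm and grips with 3 to 60 N. Pads are 20 mm wide; open, the fingers measure 119 mm over their backs; the gripper's body (75 mm by 180 mm) begins 59 mm behind the grasp point.
Start: joints at [-1.408, 0.491, 1.559, -0, 1.092, -0.106], TCP at [166.007, -602.567, 228.661] pointing down, gripper open.
Joint ranges: [-3.1, 3.1], [-0.84, 2.19], [0.05, 2.79], [-1.13, 4.28], [0.06, 2.93], [-2.69, 2.69]. Speed limits (rad/s): [2.22, 2.22, 2.79, 3.14, 3.14, 3.14].

## Interface

Orientations are given as [roll, pitch, yaw] about the fixed x, y, z axes, in that order (R = Rz(yaw) Ry(pitch) Rx(roll)).
In Python, from cell import state, read_camera, job_done gives the robot as it stands.
- The arm moves only by the shell command python3 -m handwheel 'ROWS'. ROWS is JSON, a list of rows, each an object of numbers: "hand": the finger opening in m, from 0 to 0.0951; "x", "y", "z": the shift along the world's x, y, z in m; "spin": the turn about the world's z in units of 5 degrees (1.0 is 5 degrees). In form: [{"hand": .., "x": .., "y": .., "z": .., "spin": ..}, ...]. A call has 1 to 20 rows; each row is the pose to reach, as a shift and turn from the pose commanded when the call began; what a row does not reach only later rows make up. A row lasts 1/12 s, in which the tool goes at most 41.7 mm and 7.16 degrees, less where a joint would pass 70% of its speed; a pose out of reach is approached as far as the arm can. A call with a gripper value outside its range is refused whole. The fingers move at their own pace and stop on an object; the grip force is fixed at half the most. Time passes only in rows, so rows that repeat a pose let the fingers close. It gives the time, the measured TCP pose, the force and the opening at its end, in the units of the state.
- state(): the state, without advancing time (a new reading comes with each control period).
- read_camera(name): name is "side" or "top" or "wrist"; returns a dict with "img" (420x560x3 uint8, red, green, blue), "fx", "fy", "cx", "cy" (pixels), "T" (4x4, takes a point from camera to world coordinates). Camera axes: x right, y down, z forward; pixel columns grow to the right and rows downward; lengths in mm; the calibration is good to about 2 mm. A picture is of the moment at which its call begins. There is no depth.
- job_done(): hands the job in, once; it reports no verdict.
The state is a dict: "t": time; "joints": joint angles; "qvel": joint speeds; "tau": joint torques, N m; "eef_pos": TCP position; "tcp_rot": TCP orientation; "ft_force": force on the tool from outside, world axes, zero at the start; "moment": the same for the moment, N m; "opening": opening from 0.0 (shut) to 1.0 (fully open).
Only numpy, scipy, OpenCV 4.12 (cv2) and the standard library are available. Lean on these libraries where they do the work, as an engineer would, in place of code of your own. Each camera call takes 0.05 s, during which the arm holds its last target. There are 200 camera calls.

## Working session

There is one attempt and no reset: what is moved stays moved. The work goes in short steps, Python scripts to look and compute and a shell command to move; the robot and the scene stay as the last step left them, time stands still between calls to the robot, and variables do not carry over. Pictures are saved under pics/ and viewed, about 12 in all and at most 16, crops included, and the job is handed in when it is done.

```bash
mkdir -p pics; ls; python3 - <<'E'
from cell import state, read_camera
import cv2,numpy as np
s=state();print(s)
for n in("top","side"):
    c=read_camera(n);print(n,c["fx"],c["cx"],c["cy"],np.round(c["T"],3).tolist())
    cv2.imwrite(f"pics/{n}0.png",cv2.resize(c["img"][:,:,::-1],(800,600),interpolation=cv2.INTER_CUBIC))
    np.savez(f"pics/{n}0.npz",**c)
E
```

```text
pics
{'t': 0.0, 'joints': array([-1.40758893e+00,  4.91590096e-01,  1.55944036e+00,  3.55702826e-05,
        1.09170795e+00, -1.05597815e-01]), 'qvel': array([ 0.00027875,  0.00066608,  0.00010603, -0.00010558, -0.00053151,
        0.00015085]), 'tau': array([ 2.97150429e-03, -6.12641430e+01, -2.58187222e+01,  6.92199287e-02,
        4.81623074e-02, -6.28726366e-05]), 'eef_pos': array([ 165.98179867, -602.32438897,  228.04589981]), 'tcp_rot': array([-3.14144052e+00,  1.13604772e-03, -1.30200745e+00]), 'ft_force': array([ 0.22891452,  0.01756492, -0.55864397]), 'moment': array([ 0.00980079,  0.0014211 , -0.03701188]), 'opening': 1.0002704149355655}
top 393.8826477489929 280.34988286094966 209.25621778740128 [[0.004, -0.992, 0.129, 390.527], [-1.0, -0.002, 0.015, -54.912], [-0.015, -0.129, -0.992, 1185.004], [0.0, 0.0, 0.0, 1.0]]
side 394.6673559863765 278.1549890761479 205.25363127313844 [[-0.762, -0.47, 0.446, 79.137], [-0.648, 0.565, -0.511, 508.502], [-0.012, -0.679, -0.734, 849.392], [0.0, 0.0, 0.0, 1.0]]
```

View pics/top0.png

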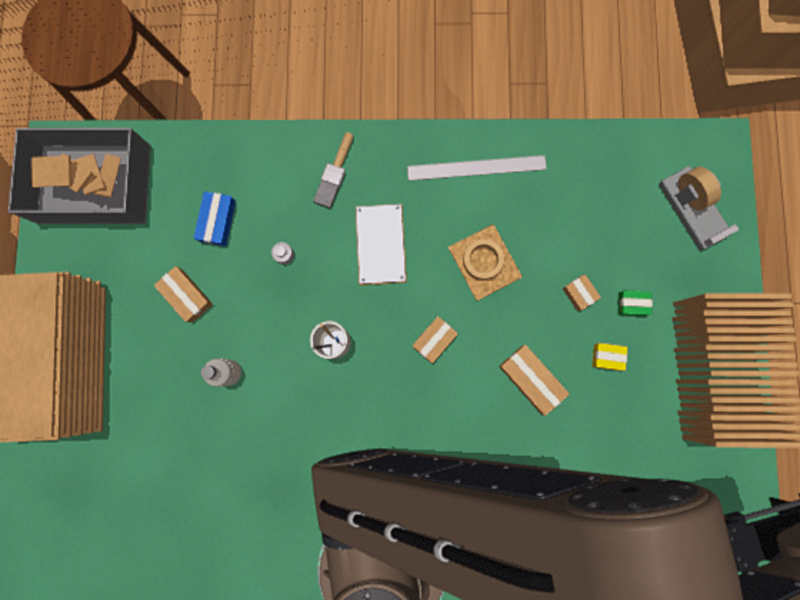

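View pics/side0.png

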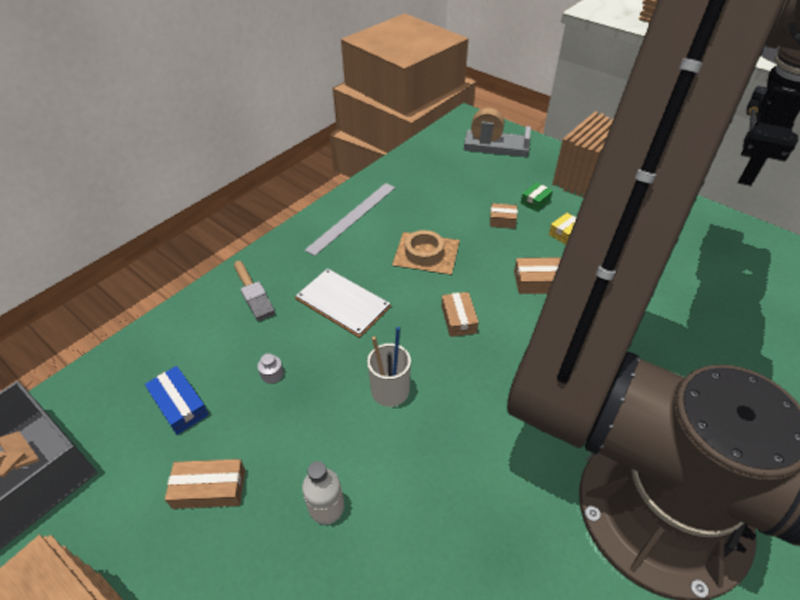

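Top view (800x600 pixels): four brown cartons: (534,380) is the longest, so largest. (181,294) is second, (435,340) third, and (583,292) smallest. The blue (215,218), green (636,303) and yellow (611,357) boxes are look-alikes. Plate (381,244), weight (282,252), bottle (220,373), pot (330,340), tape roll (484,258) on its mat.

```bash
cat > h.py <<'E'
import numpy as np, cv2
def cast(c,uv,z):
    uv=np.atleast_2d(uv).astype(float)
    d=np.c_[(uv[:,0]-c["cx"])/c["fx"],(uv[:,1]-c["cy"])/c["fy"],np.ones(len(uv))]@c["T"][:3,:3].T
    o=c["T"][:3,3]; return (o+d*((z-o[2])/d[:,2])[:,None])[:,:2]
def blob(img,roi=None,near=None):
    "non-green blob; returns contour nearest to the pixel"
    h=cv2.cvtColor(img,cv2.COLOR_RGB2HSV)
    m=(~((h[...,0]>55)&(h[...,0]<95)&(h[...,1]>60))).astype(np.uint8)*255
    m=cv2.morphologyEx(m,cv2.MORPH_CLOSE,np.ones((3,3)))
    cs=cv2.findContours(m,cv2.RETR_EXTERNAL,cv2.CHAIN_APPROX_NONE)[0]
    return max((k for k in cs if cv2.contourArea(k)>30),key=lambda k:cv2.pointPolygonTest(k,near,True))
def measure(c,px,zm,zt):
    k=blob(c["img"],near=px); hull=cv2.convexHull(k)
    M=cv2.moments(hull); ctr=cast(c,[M["m10"]/M["m00"],M["m01"]/M["m00"]],zm)[0]
    r=cv2.minAreaRect(cast(c,k[:,0],zm).astype(np.float32))
    b=cv2.boxPoints(r);e=b[1]-b[0],b[2]-b[1];L=max(e,key=np.linalg.norm)
    yaw=np.degrees(np.arctan2(L[1],L[0]))
    return ctr,np.array(r[0]),sorted(r[1])[::-1],(yaw+90)%180-90
def tape(c,px,zt):
    m0=np.zeros(c["img"].shape[:2],np.uint8);cv2.drawContours(m0,[blob(c["img"],near=px)],-1,255,-1)
    h=cv2.cvtColor(c["img"],cv2.COLOR_RGB2HSV)
    m=(m0>0)&(h[...,1]<70)&(h[...,2]>130); v,u=np.nonzero(m)
    p=cast(c,np.c_[u,v],zt).astype(np.float32); r=cv2.minAreaRect(p)
    w,V=np.linalg.eigh(np.cov(p.T));yaw=np.degrees(np.arctan2(V[1,1],V[0,1]))
    return p.mean(0),sorted(r[1])[::-1],(yaw+90)%180-90
E
python3 - <<'E'
import numpy as np; from h import *
np.set_printoptions(precision=1,suppress=True)
c=dict(np.load("pics/top0.npz"))
for n,u,v,h0,b in [("L",534,380,40,0),("2",181,294,36,0),("3",435,340,34,0),("S",583,292,32,0),("plate",381,244,12,0),("weight",282,252,30,0),("bottle",220,373,130,0),("pot",330,340,90,0),("mat",484,258,4,0),("blue",215,218,36,0),("green",636,303,32,0),("yellow",611,357,32,0)]:
    px=(u*.7,v*.7)
    print(n,*measure(c,px,h0/2,h0),end=' ')
    if n in"L23S": print("TAPE",*tape(c,px,h0),end='')
    print()
E
```

```text
L [ 376.7 -310.6] [ 376.9 -310.5] [138.293212890625, 72.59426879882812] 40.977707 TAPE [ 377.2 -309.8] [135.85235595703125, 56.6390380859375] 40.94318445262374
2 [551.8 422.1] [551.9 422.2] [120.9210433959961, 68.26908874511719] 43.0338 TAPE [552.3 422. ] [110.47430419921875, 57.030582427978516] 43.593427772473405
3 [ 458.7 -108. ] [ 459.  -108.1] [85.20674133300781, 57.962730407714844] -40.77302 TAPE [ 460.3 -107. ] [82.75404357910156, 41.24922180175781] -39.25006445917444
S [ 557.7 -414.7] [ 557.9 -414.4] [62.832340240478516, 58.851314544677734] 31.653488 TAPE [ 558.3 -413.6] [67.21505737304688, 38.0154914855957] 35.78451376685908
plate [662.6   7. ] [664.    7.6] [173.8659210205078, 103.75912475585938] 3.5805206 
weight [642.2 215.2] [641.4 214.8] [50.83009338378906, 40.69639205932617] 45.567993 
bottle [389.7 317.9] [389.4 319.3] [80.03185272216797, 53.387081146240234] -89.78637 
pot [455.4 105.8] [454.3 105.6] [82.7223892211914, 75.23043823242188] 45.76297 
mat [ 625.3 -215.9] [ 625.8 -215.9] [133.2122039794922, 112.69309997558594] 27.157127 
blue [715.7 362.2] [716.6 361.8] [112.83576202392578, 74.01384735107422] -9.445091 
green [ 534.6 -522. ] [ 537.9 -525. ] [69.42357635498047, 28.131345748901367] -79.529144 
yellow [ 425.1 -467.4] [ 425.4 -467.1] [70.17589569091797, 53.681663513183594] 82.56287
```

```bash
python3 - <<'E'
import numpy as np,cv2
c=np.load("pics/top0.npz")["img"][:,:,::-1]
t=[cv2.resize(c[v-37:v+38,u-50:u+50],(400,300),interpolation=cv2.INTER_CUBIC) for u,v in[(374,266),(127,206),(304,238),(408,204)]]
cv2.imwrite("pics/crop1.png",np.vstack([np.hstack(t[:2]),np.hstack(t[2:])]))
E
```

```text
(no output)
```

View pics/crop1.png

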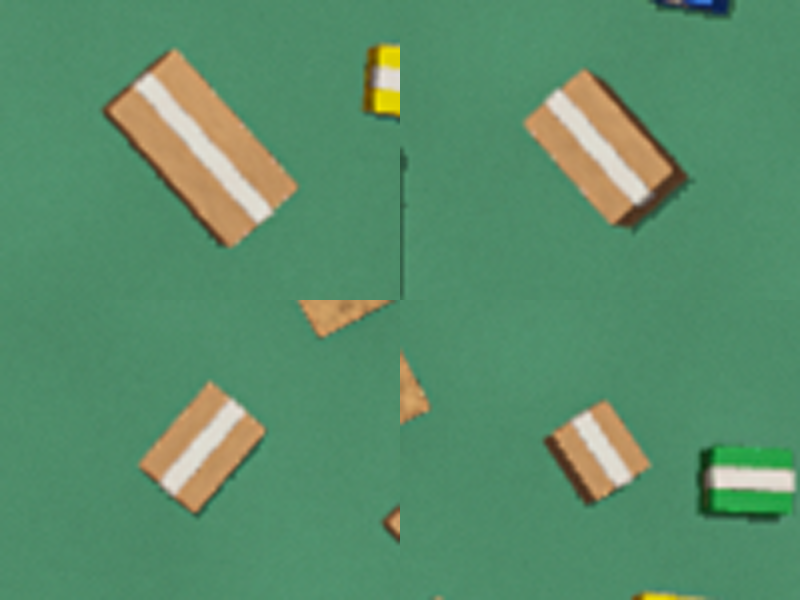

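The four brown boxes are confirmed: top-left is the longest, then second, third and smallest. The tape runs along each long side, and the smallest sits apart from the green look-alike. Moving above the largest.

```bash
python3 -m handwheel '[{"x":0.021,"y":0.029,"z":0,"spin":0.5},{"x":0.042,"y":0.058,"spin":1},{"x":0.063,"y":0.087,"spin":1.5},{"x":0.084,"y":0.116,"spin":2},{"x":0.105,"y":0.145,"spin":2.5},{"x":0.126,"y":0.174,"spin":3},{"x":0.147,"y":0.203,"spin":3.5},{"x":0.168,"y":0.232,"spin":4},{"x":0.190,"y":0.262,"spin":4.5},{"x":0.211,"y":0.292,"spin":5.1},{"x":0.211,"y":0.292,"spin":5.1},{"x":0.211,"y":0.292,"spin":5.1},{"x":0.211,"y":0.292,"spin":5.1},{"x":0.211,"y":0.292,"spin":5.1}]'
python3 - <<'E'
from cell import *; import cv2,numpy as np
c=read_camera("wrist");print(c["fx"],c["cx"],c["cy"],np.round(c["T"],3).tolist())
np.savez("pics/w1.npz",**c);cv2.imwrite("pics/w1.png",c["img"][:,:,::-1])
s=state();print(s["t"],s["eef_pos"],s["tcp_rot"],s["ft_force"])
E
```

```text
357.53830670713137 282.63556891735755 209.80428830908824 [[0.265, -0.922, -0.282, 244.789], [-0.964, -0.254, -0.076, -580.853], [-0.001, 0.292, -0.956, 383.572], [0.0, 0.0, 0.0, 1.0]]
0.15 [ 165.96782922 -602.40459472  228.21904742] [-3.14152667e+00  7.82121288e-04 -1.30200614e+00] [-0.22882254 -0.2499372  -0.65572195]invalid input
```

View pics/w1.png

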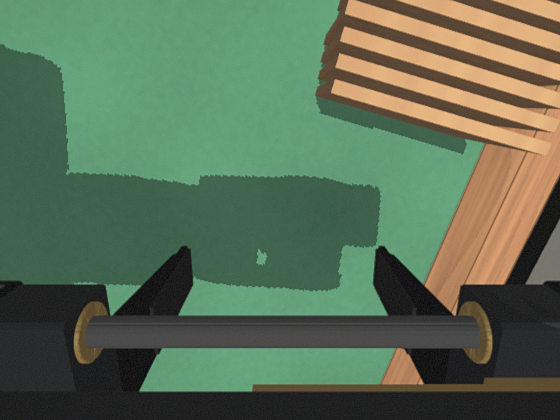

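The wrist view shows the fingers at columns 180 and 380 above empty bench. The move was refused because every row needs all the keys.

```bash
python3 -m handwheel '[{"hand":0.095,"x":0.021,"y":0.029,"z":0,"spin":0.5},{"hand":0.095,"x":0.042,"y":0.058,"z":0,"spin":1},{"hand":0.095,"x":0.063,"y":0.087,"z":0,"spin":1.5},{"hand":0.095,"x":0.084,"y":0.116,"z":0,"spin":2},{"hand":0.095,"x":0.105,"y":0.145,"z":0,"spin":2.5},{"hand":0.095,"x":0.126,"y":0.174,"z":0,"spin":3},{"hand":0.095,"x":0.147,"y":0.203,"z":0,"spin":3.5},{"hand":0.095,"x":0.168,"y":0.232,"z":0,"spin":4},{"hand":0.095,"x":0.190,"y":0.262,"z":0,"spin":4.5},{"hand":0.095,"x":0.211,"y":0.292,"z":0,"spin":5.1},{"hand":0.095,"x":0.211,"y":0.292,"z":0,"spin":5.1},{"hand":0.095,"x":0.211,"y":0.292,"z":0,"spin":5.1},{"hand":0.095,"x":0.211,"y":0.292,"z":0,"spin":5.1}]'
python3 - <<'E'
from cell import *; import cv2,numpy as np
c=read_camera("wrist")
np.savez("pics/w2.npz",**c);cv2.imwrite("pics/w2.png",c["img"][:,:,::-1])
s=state();print(s["t"],s["eef_pos"],s["tcp_rot"],s["ft_force"])
E
```

```text
t: 1.23
eef_pos: [377.0, -310.8, 228.7]
tcp_rot: [3.141, -0.0, -0.857]
ft_force: [-0.5, -1.5, -0.5]
opening: 1.003
1.2833 [ 376.66598805 -311.25726732  228.58484703] [ 3.14140601e+00 -9.39722692e-05 -8.57966663e-01] [-0.53403696 -0.20230796 -0.56095948]
```

View pics/w2.png

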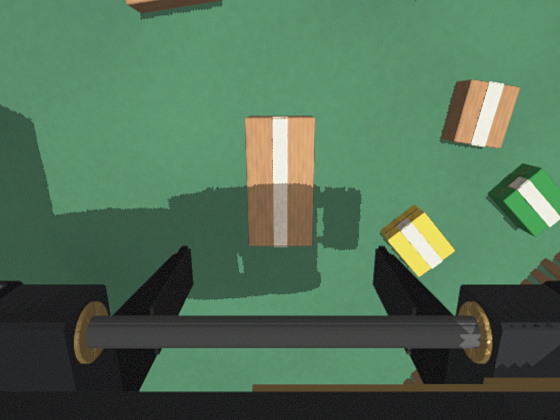

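The wrist view shows the largest carton aligned with the jaws, top face from (246,117) to (315,246). The yellow look-alike is clear of the right finger.

```bash
cat >> h.py <<'E'
def look(px,zt,zm,name="wrist",dims=None):
    from cell import read_camera
    c=read_camera(name); k=blob(c["img"],near=px)
    print("sil",*measure(c,px,zm,zt)); print("tape",*tape(c,px,zt)); return c
E
python3 - <<'E'
from h import *; np.set_printoptions(precision=1,suppress=True)
c=dict(np.load("pics/w2.npz"))
print(measure(c,(280,180),20,40)); print(cast(c,[(246,117),(314,117),(315,246),(247,246),(280.5,181)],40))
p=cast(c,[(246,117),(314,117),(315,246),(247,246)],40);print(p.mean(0),np.linalg.norm(p-np.roll(p,1,0),axis=1))
e=p[0]-p[3];print(np.degrees(np.arctan2(e[1],e[0])))
E
```

```text
(array([ 376.9, -306.6]), array([ 373., -310.]), [139.48834228515625, 70.25262451171875], np.float32(40.93219))
[[ 405.  -240.6]
 [ 446.5 -288.6]
 [ 351.2 -376.8]
 [ 305.  -323.4]
 [ 380.  -304.7]]
[ 376.9 -307.3] [129.8  63.4 129.8  70.6]
39.62459596649328
```

```bash
python3 -m handwheel '[{"hand":0.095,"x":0,"y":0.003,"z":-0.04,"spin":0},{"hand":0.095,"x":0,"y":0.003,"z":-0.08,"spin":0},{"hand":0.095,"x":0,"y":0.003,"z":-0.12,"spin":0},{"hand":0.095,"x":0,"y":0.003,"z":-0.15,"spin":0},{"hand":0.095,"x":0,"y":0.003,"z":-0.175,"spin":0},{"hand":0.095,"x":0,"y":0.003,"z":-0.195,"spin":0},{"hand":0.095,"x":0,"y":0.003,"z":-0.207,"spin":0},{"hand":0.095,"x":0,"y":0.003,"z":-0.207,"spin":0},{"hand":0.095,"x":0,"y":0.003,"z":-0.207,"spin":0},{"hand":0.055,"x":0,"y":0.003,"z":-0.207,"spin":0},{"hand":0.055,"x":0,"y":0.003,"z":-0.207,"spin":0},{"hand":0.055,"x":0,"y":0.003,"z":-0.207,"spin":0},{"hand":0.055,"x":0,"y":0.003,"z":-0.207,"spin":0},{"hand":0.055,"x":0,"y":0.003,"z":-0.207,"spin":0},{"hand":0.055,"x":0,"y":0.003,"z":-0.207,"spin":0},{"hand":0.055,"x":0,"y":0.003,"z":-0.207,"spin":0}]'
```

```text
t: 2.62
eef_pos: [377.1, -307.7, 22.1]
tcp_rot: [3.142, -0.001, -0.857]
ft_force: [0.0, -0.5, 5.9]
opening: 0.694
```

```bash
python3 -m handwheel '[{"hand":0.055,"x":0,"y":0,"z":0.015,"spin":0},{"hand":0.055,"x":0,"y":0,"z":0.045,"spin":0},{"hand":0.055,"x":0,"y":0,"z":0.08,"spin":0},{"hand":0.055,"x":0.01,"y":0.011,"z":0.11,"spin":-0.3},{"hand":0.055,"x":0.03,"y":0.033,"z":0.12,"spin":-0.8},{"hand":0.055,"x":0.055,"y":0.061,"z":0.12,"spin":-1.4},{"hand":0.055,"x":0.08,"y":0.088,"z":0.12,"spin":-2.1},{"hand":0.055,"x":0.105,"y":0.116,"z":0.12,"spin":-2.7},{"hand":0.055,"x":0.13,"y":0.143,"z":0.12,"spin":-3.4},{"hand":0.055,"x":0.155,"y":0.171,"z":0.12,"spin":-4},{"hand":0.055,"x":0.18,"y":0.198,"z":0.12,"spin":-4.7},{"hand":0.055,"x":0.205,"y":0.226,"z":0.12,"spin":-5.3},{"hand":0.055,"x":0.23,"y":0.253,"z":0.12,"spin":-6},{"hand":0.055,"x":0.255,"y":0.281,"z":0.12,"spin":-6.6},{"hand":0.055,"x":0.275,"y":0.303,"z":0.12,"spin":-7.2},{"hand":0.055,"x":0.286,"y":0.315,"z":0.12,"spin":-7.4},{"hand":0.055,"x":0.286,"y":0.315,"z":0.12,"spin":-7.4},{"hand":0.055,"x":0.286,"y":0.315,"z":0.12,"spin":-7.4},{"hand":0.055,"x":0.286,"y":0.315,"z":0.12,"spin":-7.4}]'
python3 - <<'E'
from cell import *; import cv2,numpy as np
c=read_camera("wrist")
np.savez("pics/w3.npz",**c);cv2.imwrite("pics/w3.png",c["img"][:,:,::-1])
E
```

```text
t: 4.2
eef_pos: [662.2, 7.0, 141.3]
tcp_rot: [3.14, -0.0, -1.502]
ft_force: [-0.4, -0.3, -0.5]
opening: 0.69
```

View pics/w3.png

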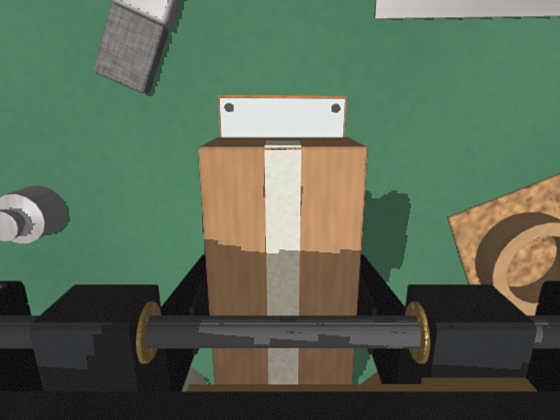

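The carton is held squarely. The far edge of the plate runs from (220,97) to (346,97), parallel to the carton's edge at (201,147)-(366,147).

```bash
python3 - <<'E'
from h import *; np.set_printoptions(precision=1,suppress=True)
c=dict(np.load("pics/w3.npz"))
p=cast(c,[(219.5,96.5),(346,96.5)],12);e=p[1]-p[0];n=np.array([-(-e[1]),-e[0]])/np.linalg.norm(e);n=np.array([e[1],-e[0]])/np.linalg.norm(e)
print(p,np.linalg.norm(e),np.degrees(np.arctan2(n[1],n[0])), p.mean(0)+85*n,p.mean(0)-85*n)
q=cast(c,[(201,147),(366,147)],158.6-19.6-18.5+20);print(q,q.mean(0))
q=cast(c,[(201,147),(366,147)],140);print(q.mean(0),np.linalg.norm(q[1]-q[0]))
E
```

```text
[[743.3  60.4]
 [749.9 -35.4]] 96.02878483305395 -176.09662570003417 [661.8   6.7] [831.4  18.2]
[[722.2  46.4]
 [727.1 -25. ]] [724.6  10.7]
[724.6  10.7] 71.77644785492937
```

```bash
python3 -m handwheel '[{"hand":0.055,"x":0,"y":0,"z":-0.03,"spin":0},{"hand":0.055,"x":0,"y":0,"z":-0.06,"spin":0},{"hand":0.055,"x":0,"y":0,"z":-0.08,"spin":0},{"hand":0.055,"x":0,"y":0,"z":-0.094,"spin":0},{"hand":0.055,"x":0,"y":0,"z":-0.102,"spin":0},{"hand":0.055,"x":0,"y":0,"z":-0.106,"spin":0},{"hand":0.055,"x":0,"y":0,"z":-0.108,"spin":0},{"hand":0.055,"x":0,"y":0,"z":-0.108,"spin":0},{"hand":0.055,"x":0,"y":0,"z":-0.108,"spin":0},{"hand":0.055,"x":0,"y":0,"z":-0.108,"spin":0}]'; python3 -m handwheel '[{"hand":0.095,"x":0,"y":0,"z":0,"spin":0},{"hand":0.095,"x":0,"y":0,"z":0,"spin":0},{"hand":0.095,"x":0,"y":0,"z":0,"spin":0},{"hand":0.095,"x":0,"y":0,"z":0,"spin":0},{"hand":0.095,"x":0,"y":0,"z":0,"spin":0},{"hand":0.095,"x":0,"y":0,"z":0.02,"spin":0},{"hand":0.095,"x":0,"y":0,"z":0.06,"spin":0},{"hand":0.095,"x":0,"y":0,"z":0.1,"spin":0},{"hand":0.095,"x":0,"y":0,"z":0.14,"spin":0},{"hand":0.095,"x":-0.02,"y":0,"z":0.18,"spin":0},{"hand":0.095,"x":-0.06,"y":0,"z":0.195,"spin":0},{"hand":0.095,"x":-0.09,"y":0,"z":0.195,"spin":0},{"hand":0.095,"x":-0.09,"y":0,"z":0.195,"spin":0},{"hand":0.095,"x":-0.09,"y":0,"z":0.195,"spin":0}]'
python3 - <<'E'
from cell import *; import cv2,numpy as np
c=read_camera("wrist")
np.savez("pics/w4.npz",**c);cv2.imwrite("pics/w4.png",c["img"][:,:,::-1])
E
```

```text
t: 5.08
eef_pos: [663.4, 7.2, 34.6]
tcp_rot: [-3.14, -0.0, -1.503]
ft_force: [-0.6, -0.1, -0.8]
opening: 0.691
t: 6.25
eef_pos: [572.1, 7.5, 229.8]
tcp_rot: [-3.14, -0.0, -1.503]
ft_force: [-0.1, 0.1, 1.1]
opening: 0.998
```

View pics/w4.png

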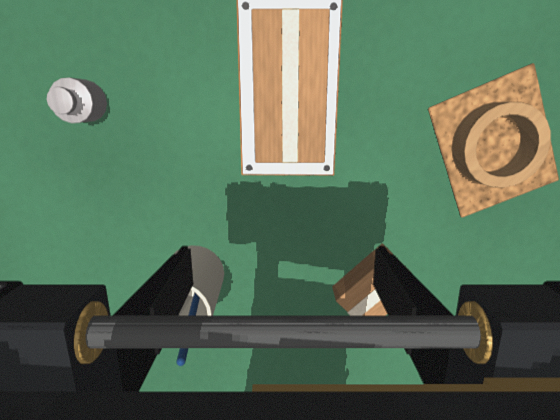

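The largest carton sits centred on the plate, with even white margins: its face spans columns 252-326, rows 9-162. Next the second carton.

```bash
python3 -m handwheel '[{"hand":0.095,"x":-0.001,"y":0.02,"z":0,"spin":0.4},{"hand":0.095,"x":-0.003,"y":0.055,"z":0,"spin":1},{"hand":0.095,"x":-0.005,"y":0.09,"z":0,"spin":1.7},{"hand":0.095,"x":-0.007,"y":0.13,"z":0,"spin":2.5},{"hand":0.095,"x":-0.009,"y":0.17,"z":0,"spin":3.3},{"hand":0.095,"x":-0.011,"y":0.21,"z":0,"spin":4},{"hand":0.095,"x":-0.013,"y":0.25,"z":0,"spin":4.8},{"hand":0.095,"x":-0.015,"y":0.29,"z":0,"spin":5.6},{"hand":0.095,"x":-0.017,"y":0.33,"z":0,"spin":6.4},{"hand":0.095,"x":-0.019,"y":0.37,"z":0,"spin":7.1},{"hand":0.095,"x":-0.021,"y":0.4,"z":0,"spin":7.7},{"hand":0.095,"x":-0.021,"y":0.415,"z":0,"spin":7.9},{"hand":0.095,"x":-0.021,"y":0.415,"z":0,"spin":7.9},{"hand":0.095,"x":-0.021,"y":0.415,"z":0,"spin":7.9},{"hand":0.095,"x":-0.021,"y":0.415,"z":0,"spin":7.9}]'
cat >> h.py <<'E'
def quad(c,px,zt):
    "brown top-face blob (brighter brown) joined with tape, 4 corners by minAreaRect on plane zt"
    h=cv2.cvtColor(c["img"],cv2.COLOR_RGB2HSV).astype(int)
    m=((h[...,0]<30)&(h[...,1]>50)|(h[...,1]<60)&(h[...,2]>90)).astype(np.uint8)*255
    n,l=cv2.connectedComponents(m);v,u=np.nonzero(l==l[px[1],px[0]])
    p=cast(c,np.c_[u,v],zt).astype(np.float32);r=cv2.minAreaRect(p)
    b=cv2.boxPoints(r);L=max((b[1]-b[0],b[2]-b[1]),key=np.linalg.norm)
    return np.array(r[0]),sorted(r[1])[::-1],(np.degrees(np.arctan2(L[1],L[0]))+90)%180-90,(u.min(),u.max(),v.min(),v.max())
E
python3 - <<'E'
from cell import *; from h import *; np.set_printoptions(precision=1,suppress=True)
c=read_camera("wrist"); np.savez("pics/w5.npz",**c);cv2.imwrite("pics/w5.png",c["img"][:,:,::-1])
print(measure(c,(280,170),18,36),quad(c,(280,170),36))
w=dict(np.load("pics/w4.npz"))
f=lambda q,z:(lambda p:(p.mean(0),np.linalg.norm(p-np.roll(p,1,0),axis=1)))(cast(w,q,z))
print(f([(252,9),(326,9),(325,162),(255,162)],52),f([(238.5,1),(340,1),(333.5,174),(243,174)],12))
E
```

```text
t: 7.55
eef_pos: [552.4, 421.9, 227.9]
tcp_rot: [3.141, -0.0, -0.814]
ft_force: [0.1, -0.6, 0.7]
opening: 0.998
(array([550.7, 420.8]), array([548.3, 418.5]), [113.77339172363281, 63.8087272644043], np.float32(42.84407)) (array([551.5, 421.3]), [108.12479400634766, 60.24956512451172], np.float32(42.98326), (np.int64(252), np.int64(314), np.int64(132), np.int64(238)))
(array([663.3,   7.3]), array([127.9,  61.6, 127.9,  65.5])) (array([661.3,   7.3]), array([162.6,  94.1, 162.6,  95.8]))
```

View pics/w5.png

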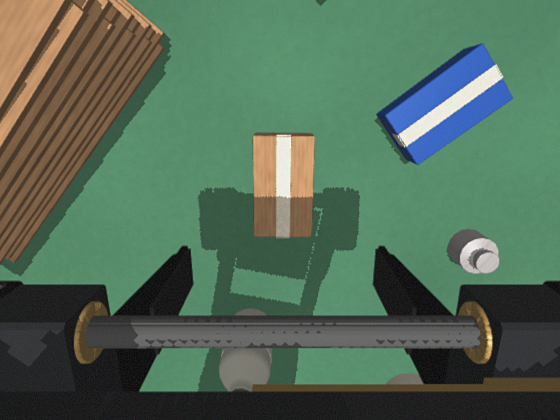

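Wrist view shows the second carton, face columns 252-314 and rows 132-238, between the jaws. It measures (551.5,421.3) and 108x60, which fits. The blue look-alike and the bottle are well clear.

```bash
python3 -m handwheel '[{"hand":0.095,"x":0,"y":-0.001,"z":-0.04,"spin":0},{"hand":0.095,"x":0,"y":-0.001,"z":-0.08,"spin":0},{"hand":0.095,"x":0,"y":-0.001,"z":-0.12,"spin":0},{"hand":0.095,"x":0,"y":-0.001,"z":-0.15,"spin":0},{"hand":0.095,"x":0,"y":-0.001,"z":-0.175,"spin":0},{"hand":0.095,"x":0,"y":-0.001,"z":-0.195,"spin":0},{"hand":0.095,"x":0,"y":-0.001,"z":-0.207,"spin":0},{"hand":0.095,"x":0,"y":-0.001,"z":-0.207,"spin":0},{"hand":0.095,"x":0,"y":-0.001,"z":-0.207,"spin":0},{"hand":0.05,"x":0,"y":-0.001,"z":-0.207,"spin":0},{"hand":0.05,"x":0,"y":-0.001,"z":-0.207,"spin":0},{"hand":0.05,"x":0,"y":-0.001,"z":-0.207,"spin":0},{"hand":0.05,"x":0,"y":-0.001,"z":-0.207,"spin":0},{"hand":0.05,"x":0,"y":-0.001,"z":-0.207,"spin":0},{"hand":0.05,"x":0,"y":-0.001,"z":-0.207,"spin":0},{"hand":0.05,"x":0,"y":-0.001,"z":-0.207,"spin":0},{"hand":0.05,"x":0,"y":-0.001,"z":-0.207,"spin":0}]'
```

```text
t: 9.02
eef_pos: [552.1, 421.5, 22.0]
tcp_rot: [-3.141, -0.0, -0.813]
ft_force: [-1.4, -0.1, 4.1]
opening: 0.634
```

```bash
python3 -m handwheel '[{"hand":0.05,"x":0,"y":0,"z":0.015,"spin":0},{"hand":0.05,"x":0,"y":0,"z":0.045,"spin":0},{"hand":0.05,"x":0,"y":0,"z":0.08,"spin":0},{"hand":0.05,"x":0.003,"y":-0.01,"z":0.11,"spin":-0.2},{"hand":0.05,"x":0.008,"y":-0.03,"z":0.13,"spin":-0.6},{"hand":0.05,"x":0.016,"y":-0.06,"z":0.13,"spin":-1.2},{"hand":0.05,"x":0.025,"y":-0.095,"z":0.13,"spin":-1.8},{"hand":0.05,"x":0.035,"y":-0.13,"z":0.13,"spin":-2.5},{"hand":0.05,"x":0.044,"y":-0.165,"z":0.13,"spin":-3.2},{"hand":0.05,"x":0.054,"y":-0.2,"z":0.13,"spin":-3.8},{"hand":0.05,"x":0.063,"y":-0.235,"z":0.13,"spin":-4.5},{"hand":0.05,"x":0.072,"y":-0.27,"z":0.13,"spin":-5.2},{"hand":0.05,"x":0.082,"y":-0.305,"z":0.13,"spin":-5.8},{"hand":0.05,"x":0.091,"y":-0.34,"z":0.13,"spin":-6.5},{"hand":0.05,"x":0.1,"y":-0.375,"z":0.13,"spin":-7.2},{"hand":0.05,"x":0.107,"y":-0.4,"z":0.13,"spin":-7.7},{"hand":0.05,"x":0.111,"y":-0.414,"z":0.13,"spin":-7.9},{"hand":0.05,"x":0.111,"y":-0.414,"z":0.13,"spin":-7.9},{"hand":0.05,"x":0.111,"y":-0.414,"z":0.13,"spin":-7.9},{"hand":0.05,"x":0.111,"y":-0.414,"z":0.13,"spin":-7.9}]';python3 -m handwheel '[{"hand":0.05,"x":0,"y":0,"z":-0.025,"spin":0},{"hand":0.05,"x":0,"y":0,"z":-0.048,"spin":0},{"hand":0.05,"x":0,"y":0,"z":-0.063,"spin":0},{"hand":0.05,"x":0,"y":0,"z":-0.072,"spin":0},{"hand":0.05,"x":0,"y":0,"z":-0.075,"spin":0},{"hand":0.05,"x":0,"y":0,"z":-0.077,"spin":0},{"hand":0.05,"x":0,"y":0,"z":-0.078,"spin":0},{"hand":0.05,"x":0,"y":0,"z":-0.078,"spin":0},{"hand":0.05,"x":0,"y":0,"z":-0.078,"spin":0}]'
```

```text
t: 10.68
eef_pos: [662.6, 8.7, 151.5]
tcp_rot: [3.141, 0.0, -1.501]
ft_force: [-0.2, 0.3, -0.8]
opening: 0.627
t: 11.43
eef_pos: [663.3, 7.5, 74.5]
tcp_rot: [-3.14, -0.0, -1.503]
ft_force: [0.6, 1.2, -1.2]
opening: 0.63
```

```bash
python3 -m handwheel '[{"hand":0.095,"x":0,"y":0,"z":0,"spin":0},{"hand":0.095,"x":0,"y":0,"z":0,"spin":0},{"hand":0.095,"x":0,"y":0,"z":0,"spin":0},{"hand":0.095,"x":0,"y":0,"z":0,"spin":0},{"hand":0.095,"x":0,"y":0,"z":0,"spin":0},{"hand":0.095,"x":0,"y":0,"z":0.02,"spin":0},{"hand":0.095,"x":0,"y":0,"z":0.06,"spin":0},{"hand":0.095,"x":0,"y":0,"z":0.1,"spin":0},{"hand":0.095,"x":-0.02,"y":0,"z":0.14,"spin":0},{"hand":0.095,"x":-0.06,"y":0,"z":0.155,"spin":0},{"hand":0.095,"x":-0.09,"y":0,"z":0.155,"spin":0},{"hand":0.095,"x":-0.09,"y":0,"z":0.155,"spin":0},{"hand":0.095,"x":-0.09,"y":0,"z":0.155,"spin":0}]'
python3 -c '
from cell import *; import numpy as np
np.savez("pics/w6.npz",**read_camera("wrist"))'
python3 -m handwheel '[{"hand":0.095,"x":-0.014,"y":-0.015,"z":0,"spin":-1},{"hand":0.095,"x":-0.03,"y":-0.03,"z":0,"spin":-2.2},{"hand":0.095,"x":-0.048,"y":-0.048,"z":0,"spin":-3.5},{"hand":0.095,"x":-0.065,"y":-0.065,"z":0,"spin":-4.8},{"hand":0.095,"x":-0.082,"y":-0.082,"z":0,"spin":-6.1},{"hand":0.095,"x":-0.1,"y":-0.1,"z":0,"spin":-7.4},{"hand":0.095,"x":-0.114,"y":-0.115,"z":0,"spin":-8.5},{"hand":0.095,"x":-0.114,"y":-0.115,"z":0,"spin":-8.8},{"hand":0.095,"x":-0.114,"y":-0.115,"z":0,"spin":-8.8},{"hand":0.095,"x":-0.114,"y":-0.115,"z":0,"spin":-8.8}]'
python3 - <<'E'
from cell import *; from h import *; np.set_printoptions(precision=1,suppress=True)
c=read_camera("wrist"); np.savez("pics/w7.npz",**c)
print(measure(c,(280,180),17,34),quad(c,(280,180),34))
w=dict(np.load("pics/w6.npz"))
cv2.imwrite("pics/w67.png",cv2.resize(np.hstack([w["img"],c["img"]])[:,:,::-1],(800,300)))
E
```

```text
t: 12.52
eef_pos: [572.2, 7.5, 229.8]
tcp_rot: [-3.14, -0.0, -1.503]
ft_force: [0.7, 1.1, 0.6]
opening: 0.994
t: 13.4
eef_pos: [459.9, -107.9, 228.4]
tcp_rot: [3.141, -0.0, -2.27]
ft_force: [-0.3, 0.3, 0.2]
opening: 0.994
(array([ 456.8, -106.6]), array([ 455.2, -105.3]), [88.57324981689453, 57.37218475341797], np.float32(-40.4758)) (array([ 458.3, -108. ]), [84.70022583007812, 53.71181869506836], np.float32(-41.321312), (np.int64(256), np.int64(311), np.int64(145), np.int64(227)))
```

View pics/w67.png

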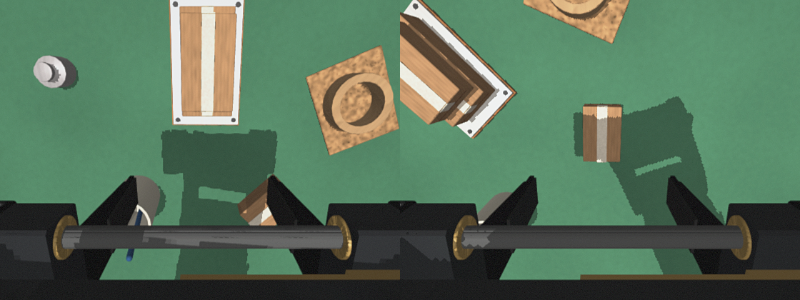

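Left: the second carton is centred on the largest. Right: the third carton, centred near (602,132) in the composite, lies aligned between the jaws at (458.3,-108.0), 85x54.

```bash
python3 -m handwheel '[{"hand":0.095,"x":-0.001,"y":0,"z":-0.04,"spin":0},{"hand":0.095,"x":-0.001,"y":0,"z":-0.08,"spin":0},{"hand":0.095,"x":-0.001,"y":0,"z":-0.12,"spin":0},{"hand":0.095,"x":-0.001,"y":0,"z":-0.15,"spin":0},{"hand":0.095,"x":-0.001,"y":0,"z":-0.175,"spin":0},{"hand":0.095,"x":-0.001,"y":0,"z":-0.195,"spin":0},{"hand":0.095,"x":-0.001,"y":0,"z":-0.207,"spin":0},{"hand":0.095,"x":-0.001,"y":0,"z":-0.207,"spin":0},{"hand":0.095,"x":-0.001,"y":0,"z":-0.207,"spin":0},{"hand":0.045,"x":-0.001,"y":0,"z":-0.207,"spin":0},{"hand":0.045,"x":-0.001,"y":0,"z":-0.207,"spin":0},{"hand":0.045,"x":-0.001,"y":0,"z":-0.207,"spin":0},{"hand":0.045,"x":-0.001,"y":0,"z":-0.207,"spin":0},{"hand":0.045,"x":-0.001,"y":0,"z":-0.207,"spin":0},{"hand":0.045,"x":-0.001,"y":0,"z":-0.207,"spin":0},{"hand":0.045,"x":-0.001,"y":0,"z":-0.207,"spin":0},{"hand":0.045,"x":-0.001,"y":0,"z":-0.207,"spin":0},{"hand":0.045,"x":-0.001,"y":0,"z":-0.207,"spin":0}]'
python3 - <<'E'
from h import *; np.set_printoptions(precision=1,suppress=True)
w=dict(np.load("pics/w6.npz"));h=w["img"]
h=cv2.cvtColor(h,cv2.COLOR_RGB2HSV)
# edges of the second carton's top by its lengthwise tape: near end
g=(h[...,1]<60)&(h[...,2]>150); v,u=np.nonzero(g[:, 270:320]); print([(r,(u[v==r].min()+270,u[v==r].max()+270)) for r in (20,80,140) if (v==r).any()])
print(cast(w,[(259+0,10)],88))
E
```

```text
t: 14.95
eef_pos: [458.1, -107.6, 21.8]
tcp_rot: [-3.141, 0.0, -2.271]
ft_force: [0.5, -0.4, 4.7]
opening: 0.568
[(20, (np.int64(283), np.int64(300))), (80, (np.int64(282), np.int64(300))), (140, (np.int64(282), np.int64(298)))]
[[716.9  34.6]]
```

```bash
python3 -m handwheel '[{"hand":0.045,"x":0,"y":0,"z":0.015,"spin":0},{"hand":0.045,"x":0,"y":0,"z":0.045,"spin":0},{"hand":0.045,"x":0,"y":0,"z":0.08,"spin":0},{"hand":0.045,"x":0,"y":0,"z":0.115,"spin":0.3},{"hand":0.045,"x":0.01,"y":0.006,"z":0.14,"spin":0.8},{"hand":0.045,"x":0.03,"y":0.017,"z":0.15,"spin":1.5},{"hand":0.045,"x":0.05,"y":0.028,"z":0.15,"spin":2.3},{"hand":0.045,"x":0.072,"y":0.04,"z":0.15,"spin":3.2},{"hand":0.045,"x":0.095,"y":0.053,"z":0.15,"spin":4.1},{"hand":0.045,"x":0.118,"y":0.066,"z":0.15,"spin":5},{"hand":0.045,"x":0.14,"y":0.079,"z":0.15,"spin":6},{"hand":0.045,"x":0.162,"y":0.091,"z":0.15,"spin":7},{"hand":0.045,"x":0.182,"y":0.102,"z":0.15,"spin":7.8},{"hand":0.045,"x":0.197,"y":0.11,"z":0.15,"spin":8.4},{"hand":0.045,"x":0.205,"y":0.115,"z":0.15,"spin":8.8},{"hand":0.045,"x":0.205,"y":0.115,"z":0.15,"spin":8.8},{"hand":0.045,"x":0.205,"y":0.115,"z":0.15,"spin":8.8},{"hand":0.045,"x":0.205,"y":0.115,"z":0.15,"spin":8.8}]';python3 -m handwheel '[{"hand":0.045,"x":0,"y":0,"z":-0.02,"spin":0},{"hand":0.045,"x":0,"y":0,"z":-0.038,"spin":0},{"hand":0.045,"x":0,"y":0,"z":-0.05,"spin":0},{"hand":0.045,"x":0,"y":0,"z":-0.057,"spin":0},{"hand":0.045,"x":0,"y":0,"z":-0.06,"spin":0},{"hand":0.045,"x":0,"y":0,"z":-0.061,"spin":0},{"hand":0.045,"x":0,"y":0,"z":-0.062,"spin":0},{"hand":0.045,"x":0,"y":0,"z":-0.062,"spin":0},{"hand":0.045,"x":0,"y":0,"z":-0.062,"spin":0}]'
```

```text
t: 16.45
eef_pos: [662.3, 7.1, 171.4]
tcp_rot: [3.141, -0.0, -1.504]
ft_force: [-0.9, 0.6, -0.5]
opening: 0.563
t: 17.2
eef_pos: [663.3, 7.4, 110.3]
tcp_rot: [-3.141, -0.0, -1.503]
ft_force: [-0.5, 0.7, -1.1]
opening: 0.563
```

```bash
python3 -m handwheel '[{"hand":0.095,"x":0,"y":0,"z":0,"spin":0},{"hand":0.095,"x":0,"y":0,"z":0,"spin":0},{"hand":0.095,"x":0,"y":0,"z":0,"spin":0},{"hand":0.095,"x":0,"y":0,"z":0,"spin":0},{"hand":0.095,"x":0,"y":0,"z":0,"spin":0},{"hand":0.095,"x":0,"y":0,"z":0.02,"spin":0},{"hand":0.095,"x":0,"y":0,"z":0.06,"spin":0},{"hand":0.095,"x":0,"y":0,"z":0.1,"spin":0},{"hand":0.095,"x":-0.02,"y":0,"z":0.119,"spin":0},{"hand":0.095,"x":-0.06,"y":0,"z":0.119,"spin":0},{"hand":0.095,"x":-0.09,"y":0,"z":0.119,"spin":0},{"hand":0.095,"x":-0.09,"y":0,"z":0.119,"spin":0},{"hand":0.095,"x":-0.09,"y":0,"z":0.119,"spin":0}]'
python3 -c '
from cell import *; import numpy as np
np.savez("pics/w8.npz",**read_camera("wrist"))'
python3 -m handwheel '[{"hand":0.095,"x":-0.001,"y":-0.02,"z":0,"spin":0.3},{"hand":0.095,"x":-0.002,"y":-0.055,"z":0,"spin":0.8},{"hand":0.095,"x":-0.003,"y":-0.09,"z":0,"spin":1.3},{"hand":0.095,"x":-0.005,"y":-0.13,"z":0,"spin":1.8},{"hand":0.095,"x":-0.006,"y":-0.17,"z":0,"spin":2.3},{"hand":0.095,"x":-0.007,"y":-0.21,"z":0,"spin":2.8},{"hand":0.095,"x":-0.009,"y":-0.25,"z":0,"spin":3.4},{"hand":0.095,"x":-0.01,"y":-0.29,"z":0,"spin":3.9},{"hand":0.095,"x":-0.012,"y":-0.33,"z":0,"spin":4.5},{"hand":0.095,"x":-0.013,"y":-0.37,"z":0,"spin":5},{"hand":0.095,"x":-0.015,"y":-0.405,"z":0,"spin":5.4},{"hand":0.095,"x":-0.015,"y":-0.422,"z":0,"spin":5.6},{"hand":0.095,"x":-0.015,"y":-0.422,"z":0,"spin":5.6},{"hand":0.095,"x":-0.015,"y":-0.422,"z":0,"spin":5.6},{"hand":0.095,"x":-0.015,"y":-0.422,"z":0,"spin":5.6}]'
python3 - <<'E'
from cell import *; from h import *; np.set_printoptions(precision=1,suppress=True)
c=read_camera("wrist"); np.savez("pics/w9.npz",**c)
print(measure(c,(280,190),16,32),quad(c,(280,190),32))
w=dict(np.load("pics/w8.npz"))
cv2.imwrite("pics/w89.png",cv2.resize(np.hstack([w["img"],c["img"]])[:,:,::-1],(800,300)))
E
```

```text
t: 18.28
eef_pos: [572.3, 7.5, 229.6]
tcp_rot: [-3.141, -0.0, -1.503]
ft_force: [-0.4, -0.9, 0.7]
opening: 0.998
t: 19.58
eef_pos: [558.4, -413.9, 228.1]
tcp_rot: [3.142, 0.001, -1.014]
ft_force: [-0.6, 1.2, -0.2]
opening: 0.999
(array([ 555.5, -412.2]), array([ 554.6, -412.5]), [65.77178955078125, 50.262657165527344], np.float32(32.869553)) (array([ 557.8, -410.9]), [62.67132568359375, 47.75768280029297], np.float32(32.86969), (np.int64(256), np.int64(304), np.int64(153), np.int64(214)))
```

View pics/w89.png

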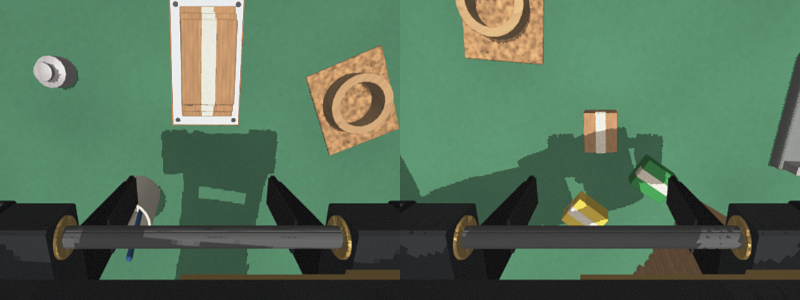

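Left: three cartons are stacked and centred. Right: the smallest carton at about (600,132) is between the jaws. The green look-alike at (652,180) and the yellow one at (585,212) are outside the fingers' path.

```bash
python3 -m handwheel '[{"hand":0.095,"x":-0.002,"y":0.002,"z":-0.04,"spin":0.2},{"hand":0.095,"x":-0.002,"y":0.002,"z":-0.08,"spin":0.2},{"hand":0.095,"x":-0.002,"y":0.002,"z":-0.12,"spin":0.2},{"hand":0.095,"x":-0.002,"y":0.002,"z":-0.15,"spin":0.2},{"hand":0.095,"x":-0.002,"y":0.002,"z":-0.175,"spin":0.2},{"hand":0.095,"x":-0.002,"y":0.002,"z":-0.195,"spin":0.2},{"hand":0.095,"x":-0.002,"y":0.002,"z":-0.206,"spin":0.2},{"hand":0.095,"x":-0.002,"y":0.002,"z":-0.21,"spin":0.2},{"hand":0.095,"x":-0.002,"y":0.002,"z":-0.21,"spin":0.2},{"hand":0.095,"x":-0.002,"y":0.002,"z":-0.21,"spin":0.2},{"hand":0.04,"x":-0.002,"y":0.002,"z":-0.21,"spin":0.2},{"hand":0.04,"x":-0.002,"y":0.002,"z":-0.21,"spin":0.2},{"hand":0.04,"x":-0.002,"y":0.002,"z":-0.21,"spin":0.2},{"hand":0.04,"x":-0.002,"y":0.002,"z":-0.21,"spin":0.2},{"hand":0.04,"x":-0.002,"y":0.002,"z":-0.21,"spin":0.2},{"hand":0.04,"x":-0.002,"y":0.002,"z":-0.21,"spin":0.2},{"hand":0.04,"x":-0.002,"y":0.002,"z":-0.21,"spin":0.2},{"hand":0.04,"x":-0.002,"y":0.002,"z":-0.21,"spin":0.2},{"hand":0.04,"x":-0.002,"y":0.002,"z":-0.21,"spin":0.2}]'
```

```text
t: 21.22
eef_pos: [556.0, -412.6, 18.7]
tcp_rot: [3.142, -0.0, -0.997]
ft_force: [0.4, -0.6, 0.4]
opening: 0.504
```

```bash
python3 -m handwheel '[{"hand":0.04,"x":0,"y":0,"z":0.015,"spin":0},{"hand":0.04,"x":0,"y":0,"z":0.045,"spin":0},{"hand":0.04,"x":0,"y":0,"z":0.08,"spin":0},{"hand":0.04,"x":0.003,"y":0.01,"z":0.115,"spin":-0.1},{"hand":0.04,"x":0.007,"y":0.03,"z":0.145,"spin":-0.4},{"hand":0.04,"x":0.015,"y":0.06,"z":0.165,"spin":-0.8},{"hand":0.04,"x":0.024,"y":0.095,"z":0.175,"spin":-1.3},{"hand":0.04,"x":0.033,"y":0.13,"z":0.175,"spin":-1.8},{"hand":0.04,"x":0.043,"y":0.168,"z":0.175,"spin":-2.3},{"hand":0.04,"x":0.052,"y":0.206,"z":0.175,"spin":-2.8},{"hand":0.04,"x":0.062,"y":0.244,"z":0.175,"spin":-3.4},{"hand":0.04,"x":0.072,"y":0.282,"z":0.175,"spin":-3.9},{"hand":0.04,"x":0.081,"y":0.32,"z":0.175,"spin":-4.4},{"hand":0.04,"x":0.091,"y":0.358,"z":0.175,"spin":-4.9},{"hand":0.04,"x":0.1,"y":0.392,"z":0.175,"spin":-5.4},{"hand":0.04,"x":0.105,"y":0.412,"z":0.175,"spin":-5.7},{"hand":0.04,"x":0.107,"y":0.42,"z":0.175,"spin":-5.8},{"hand":0.04,"x":0.107,"y":0.42,"z":0.175,"spin":-5.8},{"hand":0.04,"x":0.107,"y":0.42,"z":0.175,"spin":-5.8},{"hand":0.04,"x":0.107,"y":0.42,"z":0.175,"spin":-5.8}]';python3 -m handwheel '[{"hand":0.04,"x":0,"y":0,"z":-0.015,"spin":0},{"hand":0.04,"x":0,"y":0,"z":-0.03,"spin":0},{"hand":0.04,"x":0,"y":0,"z":-0.041,"spin":0},{"hand":0.04,"x":0,"y":0,"z":-0.048,"spin":0},{"hand":0.04,"x":0,"y":0,"z":-0.051,"spin":0},{"hand":0.04,"x":0,"y":0,"z":-0.052,"spin":0},{"hand":0.04,"x":0,"y":0,"z":-0.053,"spin":0},{"hand":0.04,"x":0,"y":0,"z":-0.053,"spin":0},{"hand":0.04,"x":0,"y":0,"z":-0.053,"spin":0}]'
```

```text
t: 22.88
eef_pos: [662.8, 6.1, 193.6]
tcp_rot: [3.141, -0.0, -1.503]
ft_force: [-0.5, 0.5, -1.4]
opening: 0.501
t: 23.63
eef_pos: [663.2, 7.4, 141.2]
tcp_rot: [-3.141, -0.0, -1.503]
ft_force: [0.4, -0.9, -0.1]
opening: 0.503
```

```bash
python3 -m handwheel '[{"hand":0.095,"x":0,"y":0,"z":0,"spin":0},{"hand":0.095,"x":0,"y":0,"z":0,"spin":0},{"hand":0.095,"x":0,"y":0,"z":0,"spin":0},{"hand":0.095,"x":0,"y":0,"z":0,"spin":0},{"hand":0.095,"x":0,"y":0,"z":0,"spin":0},{"hand":0.095,"x":0,"y":0,"z":0.02,"spin":0},{"hand":0.095,"x":0,"y":0,"z":0.055,"spin":0},{"hand":0.095,"x":-0.02,"y":0,"z":0.088,"spin":0},{"hand":0.095,"x":-0.06,"y":0,"z":0.088,"spin":0},{"hand":0.095,"x":-0.09,"y":0,"z":0.088,"spin":0},{"hand":0.095,"x":-0.09,"y":0,"z":0.088,"spin":0},{"hand":0.095,"x":-0.09,"y":0,"z":0.088,"spin":0}]'
python3 -c '
from cell import *; import numpy as np
np.savez("pics/w10.npz",**read_camera("wrist"))'
python3 -m handwheel '[{"hand":0.095,"x":0.005,"y":0.02,"z":0,"spin":0},{"hand":0.095,"x":0.015,"y":0.05,"z":0,"spin":0},{"hand":0.095,"x":0.025,"y":0.085,"z":0,"spin":0},{"hand":0.095,"x":0.04,"y":0.12,"z":0,"spin":0},{"hand":0.095,"x":0.055,"y":0.155,"z":0,"spin":0},{"hand":0.095,"x":0.065,"y":0.185,"z":0,"spin":0},{"hand":0.095,"x":0.069,"y":0.208,"z":0,"spin":0},{"hand":0.095,"x":0.069,"y":0.208,"z":0,"spin":0},{"hand":0.095,"x":0.069,"y":0.208,"z":0,"spin":0}]'
python3 - <<'E'
from cell import *; from h import *; np.set_printoptions(precision=1,suppress=True)
c=read_camera("wrist"); np.savez("pics/w11.npz",**c)
w=dict(np.load("pics/w10.npz"));a,b=[cv2.resize(i[::1][0:240,150:410],None,fx=1.5,fy=1.5) for i in(w["img"],c["img"])]
cv2.imwrite("pics/w1011.png",np.hstack([a,b])[:,:,::-1]);print(a.shape)
E
```

```text
t: 24.63
eef_pos: [572.3, 7.5, 229.6]
tcp_rot: [-3.141, -0.0, -1.503]
ft_force: [0.4, -0.2, -0.4]
opening: 0.994
t: 25.43
eef_pos: [642.5, 216.6, 227.6]
tcp_rot: [3.141, -0.0, -1.501]
ft_force: [0.4, -0.0, -0.3]
opening: 0.998
(360, 390, 3)
```

View pics/w1011.png

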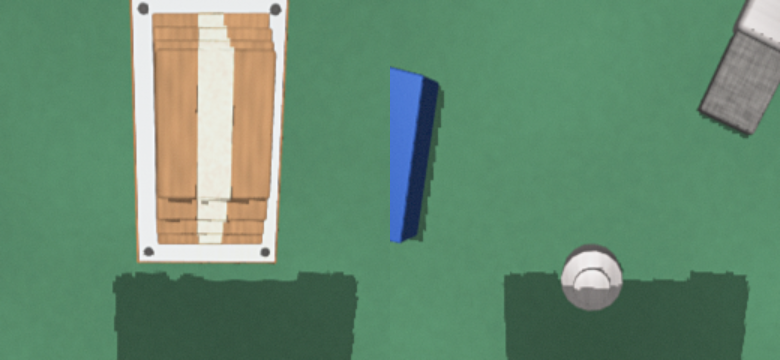

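The smallest carton (left panel, face about (157,50)-(271,198)) sits on the third. The weight (right panel) has its body ring centred near (592,279), diameter about 61 px in the crop.

```bash
python3 - <<'E'
from h import *; np.set_printoptions(precision=1,suppress=True)
w=dict(np.load("pics/w10.npz"));c=dict(np.load("pics/w11.npz"))
q=np.array([(157,50),(273,50),(269,198),(159,198)])/1.5+[150,0]
p=cast(w,q,154);print(p.mean(0),np.linalg.norm(p-np.roll(p,1,0),axis=1),p)
ht=((234,214.5),);print("tape mid",cast(w,[(214.5/1.5+150,124/1.5)],154))
u=lambda x,y:((x-390)/1.5+150,y/1.5)
print("body top",cast(c,[u(592,279)],30),"knob",cast(c,[u(592,283)],48),"dia",np.diff(cast(c,[u(561,279),u(622.5,279)],30),axis=0))
h=cv2.cvtColor(c["img"],cv2.COLOR_RGB2HSV)
m=((h[...,1]<40)&(h[...,2]>70)).astype(np.uint8);m[:,:255]=0;m[:,310:]=0;m[:150]=0;m[215:]=0
k=max(cv2.findContours(m,0,1)[0],key=cv2.contourArea);e=cv2.minEnclosingCircle(k);print(e,cast(c,[e[0]],30))
E
```

```text
[663.7   7.1] [56.8 45.4 56.8 46.5] [[690.5  31.7]
 [693.5 -13.6]
 [636.9 -18. ]
 [633.7  28.4]]
tape mid [[664.7   7.2]]
body top [[641.6 214.3]] knob [[643.1 214.5]] dia [[  2.9 -41.4]]
((284.5, 184.5), 22.192440032958984) [[643.1 214.6]]
```

```bash
python3 -m handwheel '[{"hand":0.095,"x":0,"y":-0.001,"z":-0.04,"spin":0},{"hand":0.095,"x":0,"y":-0.001,"z":-0.08,"spin":0},{"hand":0.095,"x":0,"y":-0.001,"z":-0.12,"spin":0},{"hand":0.095,"x":0,"y":-0.001,"z":-0.15,"spin":0},{"hand":0.095,"x":0,"y":-0.001,"z":-0.175,"spin":0},{"hand":0.095,"x":0,"y":-0.001,"z":-0.195,"spin":0},{"hand":0.095,"x":0,"y":-0.001,"z":-0.206,"spin":0},{"hand":0.095,"x":0,"y":-0.001,"z":-0.211,"spin":0},{"hand":0.095,"x":0,"y":-0.001,"z":-0.211,"spin":0},{"hand":0.095,"x":0,"y":-0.001,"z":-0.211,"spin":0},{"hand":0.03,"x":0,"y":-0.001,"z":-0.211,"spin":0},{"hand":0.03,"x":0,"y":-0.001,"z":-0.211,"spin":0},{"hand":0.03,"x":0,"y":-0.001,"z":-0.211,"spin":0},{"hand":0.03,"x":0,"y":-0.001,"z":-0.211,"spin":0},{"hand":0.03,"x":0,"y":-0.001,"z":-0.211,"spin":0},{"hand":0.03,"x":0,"y":-0.001,"z":-0.211,"spin":0},{"hand":0.03,"x":0,"y":-0.001,"z":-0.211,"spin":0},{"hand":0.03,"x":0,"y":-0.001,"z":-0.211,"spin":0},{"hand":0.03,"x":0,"y":-0.001,"z":-0.211,"spin":0},{"hand":0.03,"x":0,"y":-0.001,"z":-0.211,"spin":0}]'
```

```text
t: 27.15
eef_pos: [642.0, 214.5, 17.6]
tcp_rot: [-3.142, -0.0, -1.503]
ft_force: [-0.7, -0.3, 0.5]
opening: 0.435
```

```bash
python3 -m handwheel '[{"hand":0.03,"x":0,"y":0,"z":0.01,"spin":0},{"hand":0.03,"x":0,"y":0,"z":0.03,"spin":0},{"hand":0.03,"x":0,"y":0,"z":0.06,"spin":0},{"hand":0.03,"x":0,"y":0,"z":0.095,"spin":0},{"hand":0.03,"x":0,"y":0,"z":0.13,"spin":0},{"hand":0.03,"x":0,"y":0,"z":0.165,"spin":0},{"hand":0.03,"x":0.001,"y":-0.008,"z":0.19,"spin":0},{"hand":0.03,"x":0.003,"y":-0.025,"z":0.2,"spin":0},{"hand":0.03,"x":0.005,"y":-0.05,"z":0.2,"spin":0},{"hand":0.03,"x":0.008,"y":-0.08,"z":0.2,"spin":0},{"hand":0.03,"x":0.011,"y":-0.11,"z":0.2,"spin":0},{"hand":0.03,"x":0.014,"y":-0.14,"z":0.2,"spin":0},{"hand":0.03,"x":0.017,"y":-0.17,"z":0.2,"spin":0},{"hand":0.03,"x":0.02,"y":-0.193,"z":0.2,"spin":0},{"hand":0.03,"x":0.021,"y":-0.207,"z":0.2,"spin":0},{"hand":0.03,"x":0.021,"y":-0.207,"z":0.2,"spin":0},{"hand":0.03,"x":0.021,"y":-0.207,"z":0.2,"spin":0},{"hand":0.03,"x":0.021,"y":-0.207,"z":0.2,"spin":0}]';python3 -m handwheel '[{"hand":0.03,"x":0,"y":0,"z":-0.015,"spin":0},{"hand":0.03,"x":0,"y":0,"z":-0.028,"spin":0},{"hand":0.03,"x":0,"y":0,"z":-0.037,"spin":0},{"hand":0.03,"x":0,"y":0,"z":-0.042,"spin":0},{"hand":0.03,"x":0,"y":0,"z":-0.044,"spin":0},{"hand":0.03,"x":0,"y":0,"z":-0.045,"spin":0},{"hand":0.03,"x":0,"y":0,"z":-0.046,"spin":0},{"hand":0.03,"x":0,"y":0,"z":-0.046,"spin":0},{"hand":0.03,"x":0,"y":0,"z":-0.046,"spin":0}]'
python3 - <<'E'
from cell import *; import cv2
i=read_camera("side")["img"];cv2.imwrite("pics/s2.png",cv2.resize(i[90:300,130:410],(800,600))[:,:,::-1])
E
```

```text
t: 28.65
eef_pos: [662.8, 8.4, 217.8]
tcp_rot: [3.141, 0.0, -1.502]
ft_force: [-0.3, 1.2, -3.5]
opening: 0.43
t: 29.4
eef_pos: [663.2, 7.4, 172.1]
tcp_rot: [-3.141, -0.0, -1.503]
ft_force: [0.0, 0.3, -2.7]
opening: 0.431
```

View pics/s2.png

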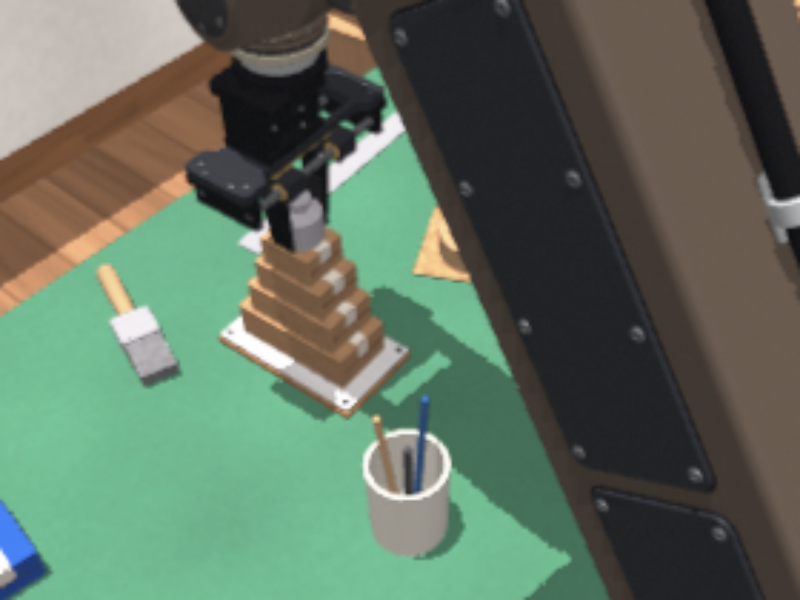

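The tower is straight, with the weight at (307,222) just on or above the top carton. The wrist still carries about 2.7 N, so I'll lower 2 mm before releasing.

```bash
python3 -m handwheel '[{"hand":0.03,"x":0,"y":0,"z":-0.001,"spin":0},{"hand":0.03,"x":0,"y":0,"z":-0.002,"spin":0},{"hand":0.03,"x":0,"y":0,"z":-0.002,"spin":0},{"hand":0.03,"x":0,"y":0,"z":-0.002,"spin":0}]'; python3 -m handwheel '[{"hand":0.095,"x":0,"y":0,"z":0,"spin":0},{"hand":0.095,"x":0,"y":0,"z":0,"spin":0},{"hand":0.095,"x":0,"y":0,"z":0,"spin":0},{"hand":0.095,"x":0,"y":0,"z":0,"spin":0},{"hand":0.095,"x":0,"y":0,"z":0,"spin":0},{"hand":0.095,"x":0,"y":0,"z":0.02,"spin":0},{"hand":0.095,"x":0,"y":0,"z":0.055,"spin":0},{"hand":0.095,"x":0,"y":0,"z":0.09,"spin":0},{"hand":0.095,"x":-0.03,"y":0,"z":0.1,"spin":0},{"hand":0.095,"x":-0.07,"y":0,"z":0.1,"spin":0},{"hand":0.095,"x":-0.11,"y":0,"z":0.1,"spin":0},{"hand":0.095,"x":-0.11,"y":0,"z":0.1,"spin":0},{"hand":0.095,"x":-0.11,"y":0,"z":0.1,"spin":0},{"hand":0.095,"x":-0.11,"y":0,"z":0.1,"spin":0}]'
python3 - <<'E'
from cell import *; from h import *; np.set_printoptions(precision=1,suppress=True)
w=read_camera("wrist"); np.savez("pics/w12.npz",**w); i=read_camera("side")["img"][90:300,130:410]
cv2.imwrite("pics/fin.png",np.hstack([cv2.resize(i,(400,300)),cv2.resize(w["img"][0:210,140:420],(400,300))])[:,:,::-1])
E
```

```text
t: 29.78
eef_pos: [663.3, 7.4, 171.6]
tcp_rot: [-3.14, -0.0, -1.503]
ft_force: [-3.3, 0.6, 9.2]
opening: 0.434
t: 30.95
eef_pos: [553.7, 7.4, 270.2]
tcp_rot: [-3.14, -0.0, -1.503]
ft_force: [0.7, -0.9, -0.1]
opening: 0.999
```

View pics/fin.png

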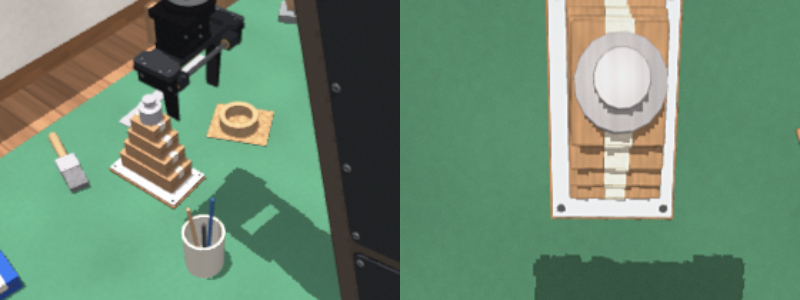

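The tower stands with the weight, knob up, on top. The right panel puts its body at about (620,82). One numeric check before handing in.

```bash
python3 - <<'E'
from h import *; from cell import *
w=dict(np.load("pics/w12.npz"))
print(cast(w,[(220*.7+140,82*.7)],184),cast(w,[(222*.7+140,77*.7)],202))
c=read_camera("top");o=dict(np.load("pics/top0.npz"))
for n,u,v,h in[("bottle",220,373,130),("pot",330,340,90),("mat",484,258,4)]: print(n,measure(c,(u*.7,v*.7),h/2,h)[1]-measure(o,(u*.7,v*.7),h/2,h)[1])
print(job_done())
E
```

```text
[[661.63063343   7.30897949]] [[661.56957004   7.04651605]]
bottle [1.31103516 0.16174316]
pot [-26.89050293 204.1968689 ]
mat [ 0.05529785 -0.10935974]
the job is handed in; nothing more can be done
None
```

The four cartons are stacked on the press plate from largest to smallest, and the steel weight stands knob up on top. I handed the job in at about 31 s on the robot's clock; it reports no verdict.

| Item | Last measured centre x, y (mm) | How it was checked |
|---|---|---|
| Plate | 661–663, 7 | wrist and top cameras |
| Largest carton | 663.3, 7.3 | wrist camera, after placing |
| Second and third cartons | not measured | put down at the same tool position as the largest (663, 7.4); wrist pictures show them centred |
| Smallest carton | 663.7, 7.1 | wrist camera, after placing |
| Weight | 661.6, 7.2 | wrist camera, after release |

- **Centring:** each measured offset is within about 3 mm, against 12–15 mm allowed. The pictures show the long sides in line with the plate and the robot clear of the tower.
- **Setting down the weight:** the wrist still carried 2.7 N at the planned height, so I lowered it 2 mm more before opening the gripper. The last reading before opening was 9 N.
- **Bottle and tape roll:** the bottle read 1.3 mm from its start and the cork mat with the roll on it 0.1 mm, both within measuring noise. I did not measure the roll on its own.
- **Check that disagreed:** the numeric check on the pencil pot gave a 205 mm shift. I think this is false, with the arm merging with the pot in that top view. I handed in without repeating it. The last side picture shows the pot standing upright and it looks unmoved.

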